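# Put the dessert cup away in the sliding-door case

## Task

One of the dishes standing out on the dining table is the twin of the round tapered dessert cup kept in the green case. Slide back the glass door over the kept cup, nest the twin gently and fully down in it, and then slide the doors fully shut over the stack. Leave the other dishes, jars, can and bottle where they stand.

Things in the scene. Friction and masses are not known exactly. Their poses are not given: they have to be found in the camera images.
- case: Fixed green case, 210 (x) x 420 (y) x 130 mm high, top closed by two flat glass doors that slide along y. Origin: centre of its underside; x away from the robot, y along its length to the robot's left. Floor 8 mm up; inner walls at x = +-85 and y = +-200 mm; a 58 mm high divider at y = 0 makes a left (+y) and a right (-y) compartment. End walls 112, door tracks (x = +-93 to +-105) 130 mm high
- left_door (a joint): Opening of the left door (m), 0 shut to 0.178 wide open; it slides towards the case's -y, above the right door. Shut, it covers case y = -10 to 200 mm, 122 to 130 mm above the table. About 2 N of friction, stays where left. The two openings add up to 0.178 at most, as the doors' edges and lips meet: either door pushed wide open pushes the other one shut
- right_door (a joint): Opening of the right door (m), 0 shut to 0.178 wide open; it slides towards the case's +y, beneath the left door. Shut, it covers case y = -200 to 10 mm, 112 to 120 mm above the table. About 2 N of friction, stays where left
- left_lip (a point): Middle of the top of the left door's pull lip: an upright green bar on that door's outer edge, 100 mm long (case x), 12 mm thick (case y), its top 158 mm above the table, standing 28 mm above the door. Door shut: at case y = +194 mm; it travels with the door. Push it from either side with closed fingers, or pinch it
- right_lip (a point): Middle of the top of the right door's pull lip, the same kind of bar, its top 148 mm above the table, standing 28 mm above that door (18 mm above the top of the left door). Door shut: at case y = -194 mm
- kept_cup: White ceramic dessert cup upright on the case floor, left or right, seen through the glass: round, tapered, foot 37 mm across, 70 mm high, with a thicker straight collar of 68 mm outer diameter over its top 28 mm; mouth 61 mm inside. Origin: centre of its underside. A twin nests in it, collar on its rim, 28 mm higher (rim then 106 mm above the table), with 2 mm play
- loose_cup: The twin of kept_cup, same shape and size, 0.16 kg, standing upright on the table in front of the case among the other dishes. Origin: centre of its underside, z up. Can be gripped across the collar (68 mm)
- ramekin: White ceramic straight-sided round ramekin, 76 mm diameter, 52 mm high; does not nest. On the table; leave alone. Origin: centre of its underside
- square_dish: White ceramic straight-sided square dish, 62 x 62 mm, 66 mm high; does not nest. On the table; leave alone. Origin: centre of its underside
- food_can: Food can, 72 mm diameter, 105 mm high, on the table; leave alone. Origin: centre of its underside
- sauce_jar: Amber jar with lid, 66 mm diameter, 100 mm high, on the table; leave alone. Origin: centre of its underside
- oil_bottle: Tall amber bottle, 68 mm diameter, 230 mm high, on the table to the left of the case; leave alone. Origin: centre of its underside
- spice_jar: Small amber jar, 56 mm diameter, 85 mm high, in the case's other compartment; leave alone. Origin: centre of its underside
Things that resemble listed ones, but are neither listed nor needed, are in the scene too. Leave any purple or red look-alike of the loose_cup alone.

How it is judged:
By the outcome, as a careful person would: the job done as asked, in the order asked, and still so for the second after the job is handed in, with the robot touching nothing.
It also fails if it takes over 58 s, if anything falls off the work surface, if the arm or the gripper's body presses on something with over 40 N, if the wrist force passes 120 N, or if a joint passes its speed limit or range.

## Robot

A 7-joint arm with a two-finger parallel gripper is mounted at the origin on the work surface. World frame = base frame: x ahead of the robot, y to its left, z up, the work surface at z = 0. Lengths are in m, angles in rad, forces in N, time in s.
With the tool pointing down it reaches from about 0.4 to 0.875 m from the base axis. Payload 19.3 kg.
Tool frame: the origin (TCP) lies on the centre line of the jaws, within the pads' length; the fingertips stand 14 mm ahead of it and the grasp point (between the pads) lies 5 mm behind it (bot.tip_extent is the distance from the TCP to the fingertips, in m); z points along the fingers, y is the line along which they close (so a half turn about z gives the same grasp; the last joint's range is limited). The gripper opens to 85 mm and grips with 20 to 120 N. Pads are 22 mm wide; open, the fingers measure 114 mm over their backs; the gripper's body (76 mm by 85 mm) begins 54 mm behind the grasp point. The pads swing forward as they close: fully open they stand 13 mm farther back than shut.
Start: joints at [1.101, 0.521, -0.036, 1.599, 0.021, 1.021, -0.113], TCP at [0.243, -0.576, 0.245] pointing down, gripper open.
Joint ranges: [-2.91, 2.91], [-0.3, 2.13], [-1.5, 1.42], [0.17, 2.43], [-1.26, 4.41], [0.16, 1.93], [-2.52, 2.52]. Speed limits (rad/s): [1.89, 1.89, 2.39, 2.39, 3.01, 3.01, 3.01].

## Interface

Orientations are given as [roll, pitch, yaw] about the fixed x, y, z axes, in that order (R = Rz(yaw) Ry(pitch) Rx(roll)).
In Python, from workcell import monitor, grab_frame, camera_model, bot gives the robot as it stands.
- The arm moves only by the tool move_arm, never from a script. Its argument "moves" is a list of rows, each a list of 4 numbers: the shift along the world's x, y, z in mm, then the turn about the world's z in rad. A call has 1 to 12 rows; each row is the pose to reach, as a shift and turn from the pose commanded when the call began; what a row does not reach only later rows make up. A row lasts 1/8 s, in which the tool goes at most 62.5 mm and 10.7 degrees, less where a joint would pass 70% of its speed; a pose out of reach is approached as far as the arm can. A call with a gripper value outside its range is refused whole. "gripper" is the opening, from 0 (shut) to 1 (fully open), set as the call begins (left out, the last holds). The fingers move at their own pace and stop on an object; "newtons" is the grip in N (left out, the last holds). Time passes only in rows, so rows that repeat a pose let the fingers close. It gives the time, the measured TCP pose, the force, the opening and the grip force at its end, in the units of the state.
- monitor.observe(): the state, without advancing time (a new reading comes with each control period).
- grab_frame(name): name is "scene" or "top" or "wrist"; returns the picture (420x560x3 uint8, blue, green, red); there is no depth.
- camera_model(name): a dict with "vfov" (degrees; the focal length in pixels is half the picture's height over the tangent of half this angle, whatever the lens; pixels are square), "cx", "cy" (the principal point, pixels), "R" (3x3) and "t" (3): a world point X has camera coordinates R X + t; the wrist camera has in their place "T_tool_cam" (4x4, takes a point from camera to tool coordinates, whose origin is the TCP and whose axes are the flange's). Camera axes: x right, y down, z forward; pixel columns grow to the right and rows downward; lengths in m; the calibration is good to about 2 mm. A picture is of the moment at which its call begins: read the wrist's pose just before it. camera_model takes no time and is no camera call.
- bot.job_done(): hands the job in; it is judged then, once.
The state is a dict: "clock": time; "qpos": joint angles; "qd": joint speeds; "joint_efforts": joint torques, N m; "position": TCP position; "tool_rot": TCP orientation; "force": force on the tool from outside, world axes, zero at the start; "moment": the same for the moment, N m; "grip_width": finger opening in m; "finger_force": force on a finger pad.
Only numpy, scipy, OpenCV 4.12 (cv2) and the standard library are available. Lean on these libraries where they do the work, as an engineer would, in place of code of your own. Each camera call takes 0.05 s, during which the arm holds its last target. There are 200 camera calls.

## Working session

There is one attempt and no reset: what is moved stays moved. The work goes in short steps, Python scripts to look and compute and a tool call to move; the robot and the scene stay as the last step left them, time stands still between calls to the robot, and variables do not carry over. Pictures are saved under pics/ and viewed, at most 11 in all, crops included, and the job is handed in when it is done.

Besides the shell and the picture viewer there is one more tool, called after ">>>" as name(argument=value, ...), one argument or row to a line, values as JSON. move_arm: Moves the arm, as the interface text tells. Its arguments: {"type":"object","properties":{"moves":{"type":"array","items":{"type":"array","items":{"type":"number"}}},"gripper":{"type":"number"},"newtons":{"type":"number"}},"required":["moves"]}

```bash
mkdir -p pics; ls
cat > h.py <<'E'
import numpy as np, cv2
from workcell import monitor, grab_frame, camera_model, bot
from scipy.spatial.transform import Rotation as Ro
def cam(name,s=None):
    m=camera_model(name); f=210/np.tan(np.radians(m['vfov'])/2)
    if 'R' in m:
        R=np.array(m['R']);t=np.array(m['t'])
    else:
        T=np.array(m['T_tool_cam']); A=np.eye(4); A[:3,:3]=Ro.from_euler('xyz',s['tool_rot']).as_matrix(); A[:3,3]=s['position']
        W=np.linalg.inv(A@T); R=W[:3,:3];t=W[:3,3]
    return f,m['cx'],m['cy'],R,t
def ray(c,u,v,z):
    f,cx,cy,R,t=c; o=-R.T@t; d=R.T@np.array([(u-cx)/f,(v-cy)/f,1]); return o+d*(z-o[2])/d[2]
def proj(c,X):
    f,cx,cy,R,t=c; p=R@np.array(X)+t; return f*p[0]/p[2]+cx,f*p[1]/p[2]+cy
E
python3 - <<'E'
from h import *
s=monitor.observe();print(s)
for n in('scene','top'):
    i=grab_frame(n); cv2.imwrite(f'pics/{n}0.png',i); m=camera_model(n); print(n,m)
print(camera_model('wrist'))
E
```

```text
pics
{'clock': 0.0, 'qpos': array([ 1.10080299,  0.52200794, -0.03634875,  1.59999624,  0.02121564,
        1.02108789, -0.11279679]), 'qd': array([ 0.00193599,  0.00080834,  0.00066224,  0.00064215,  0.00013029,
       -0.00032439,  0.00145023]), 'joint_efforts': array([ 7.18703286e-04, -9.27139950e+01,  1.98056437e+00, -3.69942927e+01,
        1.79323921e-02,  8.15765932e-03,  4.86713475e-05]), 'position': array([ 0.24312027, -0.57543443,  0.24473348]), 'tool_rot': array([-3.14048178e+00,  8.16414596e-05,  3.99813099e-01]), 'force': array([-0.2205382 , -0.19143463, -0.22264972]), 'moment': array([ 0.00147337, -0.02694518, -0.00489611]), 'finger_force': 0.0, 'grip_width': 0.08528662974103877}
scene {'vfov': 44.77511981002386, 'cx': 282.9429082020404, 'cy': 203.15131641750523, 'R': array([[ 0.94998552,  0.31226126, -0.00451848],
       [ 0.23597282, -0.7272219 , -0.64456585],
       [-0.20455889,  0.61126199, -0.76453544]]), 't': array([-0.46270315, -0.01147507,  1.39380246])}
top {'vfov': 52.77631453665139, 'cx': 279.602186191324, 'cy': 206.07983779967162, 'R': array([[-0.00609974, -0.99990783, -0.01212946],
       [-0.98795867,  0.00790122, -0.15451614],
       [ 0.15459774,  0.0110409 , -0.9879158 ]]), 't': array([0.06726109, 0.50131224, 1.10913127])}
{'vfov': 64.21529128596917, 'cx': 281.78352604041385, 'cy': 206.44917669030787, 'T_tool_cam': array([[-7.05974446e-04, -9.44473696e-01, -3.28586275e-01,
         8.43951981e-02],
       [ 9.99999633e-01, -5.07372533e-04, -6.90151091e-04,
        -1.31839904e-03],
       [ 4.85113902e-04, -3.28586641e-01,  9.44473707e-01,
        -1.28719257e-01],
       [ 0.00000000e+00,  0.00000000e+00,  0.00000000e+00,
         1.00000000e+00]])}
```

View pics/top0.png

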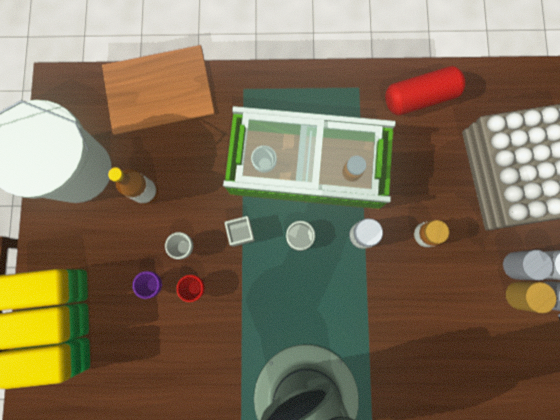

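View pics/scene0.png

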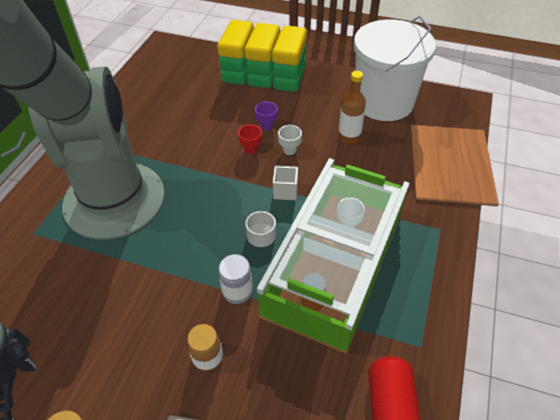

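The top view has the kept cup at (263,158), in the left compartment under the left door. These could be taken for its twin in the top view:
- white round tapered cup (179,245)
- ramekin (300,235)
- square dish (239,230)
- purple cup (145,285)
- red cup (190,288)

I choose the one at (179,245) and will check it in a close crop.

Run:
```python
from h import *
t=cv2.imread('pics/top0.png');s=cv2.imread('pics/scene0.png')
a=cv2.resize(t[95:265,150:400],None,fx=3.2,fy=3.2,interpolation=cv2.INTER_CUBIC)[:,:800]
cv2.imwrite('pics/c1.png',a)
b=cv2.resize(s[110:345,220:420],None,fx=2.5,fy=2.5,interpolation=cv2.INTER_CUBIC)
cv2.imwrite('pics/c2.png',b)
```

```text
(no output)
```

View pics/c1.png

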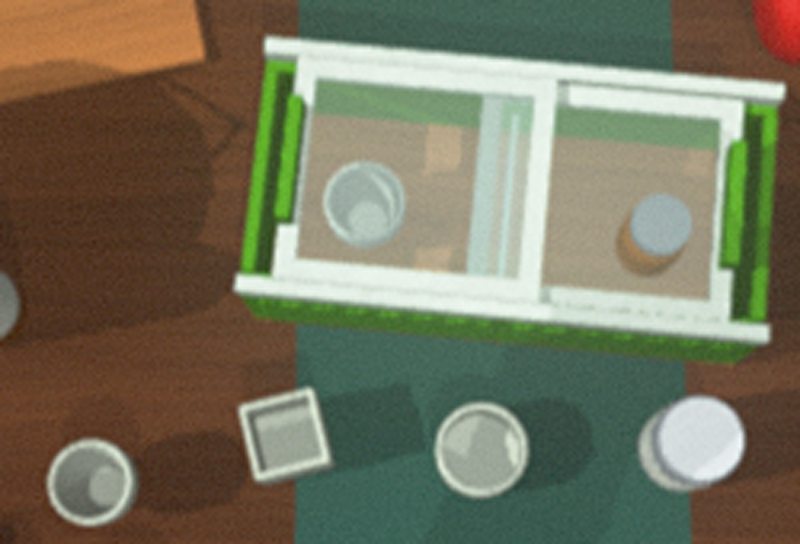

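View pics/c2.png

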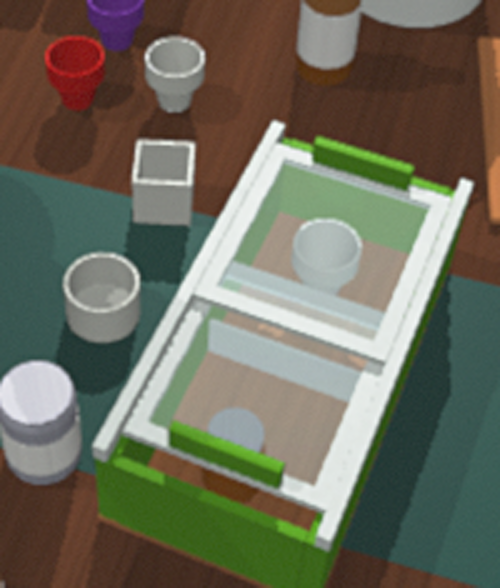

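The crop confirms it: the cup at top px (178,245) is white, tapers to a small foot and has a collar. Both doors look a little ajar. Next I measure positions.

Run:
```python
from h import *
ct=cam('top');cs=cam('scene')
P=lambda x,y:(x/3.2+150,y/3.2+95); S=lambda x,y:(x/2.5+220,y/2.5+110)
pts={'farL':(265,38,.13),'farR':(785,84,.13),'nearR':(770,328,.13),'nearL':(235,277,.13),'llip_far':(297,97,.158),'llip_near':(286,222,.158),'rlip_far':(740,142,.148),'rlip_near':(728,267,.148),'cupL':(91,482,.07),'kept':(364,204,.078),'sq':(285,434,.066),'ram':(482,449,.052),'can':(695,440,.105)}
for k,(x,y,z) in pts.items(): print('top',k,ray(ct,*P(x,y),z).round(4))
for k,(x,y,z) in {'farL':(469,182,.13),'nearL':(279,124,.13),'nearR':(100,450,.13),'farR':(325,543,.13),'llip':(364,159,.158),'rlip':(226,451,.148),'cupL':(175,64,.07),'kept':(327,246,.078)}.items(): print('scene',k,ray(cs,*S(x,y),z).round(4))
for n,c,z,b in(('top',ct,.07,(150,220,205,270)),('scene',cs,.07,(270,122,306,156))):
    i=cv2.imread(f'pics/{n}0.png').astype(int); x0,y0,x1,y1=b; r=i[y0:y1,x0:x1]
    m=((r.min(2)>70)&(r.max(2)-r.min(2)<45)).astype(np.uint8)
    cn=max(cv2.findContours(m,0,1)[0],key=cv2.contourArea)
    print(n,cv2.fitEllipse(cn),cv2.boundingRect(cn),b[:2])
    if n=='top':
        e=cv2.fitEllipse(cn)[0]; print(ray(c,e[0]+x0,e[1]+y0,z))
```

```text
top farL [0.7492 0.1826 0.13  ]
top farR [ 0.7058 -0.2359  0.13  ]
top nearR [ 0.5071 -0.2146  0.13  ]
top nearL [0.5514 0.2041 0.13  ]
top llip_far [0.6889 0.1534 0.158 ]
top llip_near [0.5883 0.1612 0.158 ]
top rlip_far [ 0.6521 -0.1935  0.148 ]
top rlip_near [ 0.552  -0.1799  0.148 ]
top cupL [0.3946 0.328  0.07  ]
top kept [0.6239 0.1048 0.078 ]
top sq [0.4331 0.1704 0.066 ]
top ram [0.4209 0.0083 0.052 ]
top can [ 0.4222 -0.1578  0.105 ]
scene farL [0.7503 0.1812 0.13  ]
scene nearL [0.5525 0.2015 0.13  ]
scene nearR [ 0.508  -0.2144  0.13  ]
scene farR [ 0.7051 -0.2383  0.13  ]
scene llip [0.6482 0.1528 0.158 ]
scene rlip [ 0.6101 -0.1932  0.148 ]
scene cupL [0.4041 0.3178 0.07  ]
scene kept [0.6315 0.102  0.078 ]
top ((28.06255531311035, 25.400283813476562), (27.161479949951172, 28.00794219970703), 77.02461242675781) (14, 12, 29, 28) (150, 220)
[0.3952289  0.32904954 0.07      ]
scene ((19.46619987487793, 15.79476547241211), (23.805164337158203, 30.41067123413086), 0.5668333768844604) (7, 2, 26, 31) (270, 122)
```

>>> move_arm(
  moves=[
    [399,765,0,1.065],
    [399,765,0,1.065],
    [399,765,0,1.065],
    [399,765,0,1.065],
    [399,765,0,1.065],
    [399,765,0,1.065],
    [399,765,0,1.065],
    [399,765,0,1.065],
    [399,765,0,1.065],
    [399,765,0,1.065],
    [399,765,0,1.065],
    [399,765,0,1.065],
  ],
  gripper=0,
)

```text
clock: 1.6
position: [0.5907, 0.091, 0.2451]
tool_rot: [-3.141, 0.0, 1.465]
force: [1.2, -0.4, -0.4]
grip_width: 0.0001
finger_force: 0.0
```

>>> move_arm(
  moves=[
    [40,80,0,0],
    [40,80,0,0],
    [40,80,0,0],
    [40,80,0,0],
  ],
)

```text
clock: 2.1
position: [0.6298, 0.1683, 0.245]
tool_rot: [-3.141, 0.001, 1.464]
force: [-1.3, -0.6, 0.5]
grip_width: 0.0
finger_force: 0.0
```

Run:
```python
from h import *
s=monitor.observe();print(s['position'],s['tool_rot'])
i=grab_frame('wrist');cv2.imwrite('pics/w1.png',i);np.save('w1.npy',np.r_[s['position'],s['tool_rot']])
```

```text
[0.62983068 0.16829283 0.24495424] [-3.14103062e+00  8.00720679e-04  1.46415990e+00]
```

View pics/w1.png

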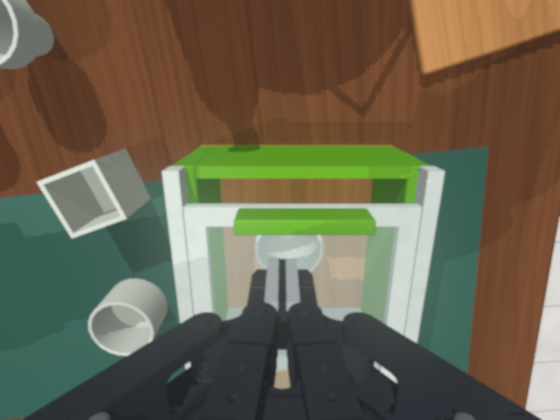

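The wrist view shows the left lip, with its top face near (304,228), and the kept cup behind it around (288,245). I'll locate the lip precisely.

```bash
cat >> h.py <<'E'
C0=np.array([.6287,-.0165]);YW=-.1055
def case(p):
    d=np.array(p)[:2]-C0; c,s=np.cos(YW),np.sin(YW); return np.array([c*d[0]+s*d[1],-s*d[0]+c*d[1]])
def world(q):
    c,s=np.cos(YW),np.sin(YW); return C0+np.array([c*q[0]-s*q[1],s*q[0]+c*q[1]])
E
python3 - <<'E'
from h import *
w=np.load('w1.npy');c=cam('wrist',dict(position=w[:3],tool_rot=w[3:]))
i=cv2.imread('pics/w1.png'); print(i[204:240:2,304].tolist())
for n,u,v,z in(('outer bot',304,209,.13),('top out',304,221,.158),('top in',304,234,.158),('lipL',234,228,.158),('lipR',375,228,.158),('endL',163,168,.13),('endR',443,168,.13),('track',172,400,.13)):
    p=ray(c,u,v,z);print(n,p.round(4),case(p).round(4))
print(case([.6298,.1683]))
E
```

```text
[[174, 185, 179], [192, 201, 191], [133, 173, 142], [48, 152, 94], [47, 152, 94], [48, 153, 94], [48, 154, 94], [50, 157, 97], [59, 182, 116], [61, 190, 122], [57, 185, 116], [56, 184, 116], [57, 181, 115], [54, 171, 106], [56, 166, 105], [101, 159, 119], [166, 177, 163], [174, 181, 169]]
outer bot [0.6456 0.1655 0.13  ] [-0.0024  0.1828]
top out [0.644  0.1669 0.158 ] [-0.0041  0.184 ]
top in [0.6432 0.1571 0.158 ] [-0.0039  0.1742]
lipL [0.595  0.1668 0.158 ] [-0.0528  0.1788]
lipR [0.6928 0.1564 0.158 ] [0.0455 0.1787]
endL [0.5444 0.2088 0.13  ] [-0.1076  0.2152]
endR [0.7507 0.1867 0.13  ] [0.0999 0.2149]
track [ 0.5022 -0.0159  0.13  ] [-0.1259 -0.0128]
[-0.01836637  0.18388835]
```

>>> move_arm(
  moves=[
    [19,33,0,0],
    [19,33,-45,0],
    [19,33,-89,0],
    [19,33,-89,0],
    [19,33,-89,0],
  ],
)

```text
clock: 2.78
position: [0.6499, 0.2019, 0.1583]
tool_rot: [3.14, -0.001, 1.464]
force: [0.4, -1.0, 0.6]
grip_width: 0.0002
finger_force: 0.0
```

>>> move_arm(
  moves=[
    [-2,-20,0,0],
    [-4,-40,0,0],
    [-6,-60,0,0],
    [-8,-80,0,0],
    [-11,-100,0,0],
    [-13,-120,0,0],
    [-15,-140,0,0],
    [-17,-160,0,0],
    [-18,-172,0,0],
    [-18,-172,0,0],
  ],
)

```text
clock: 4.03
position: [0.6309, 0.0288, 0.1561]
tool_rot: [-3.141, 0.001, 1.463]
force: [-0.7, -1.0, -0.1]
grip_width: -0.0
finger_force: 0.0
```

Run:
```python
from h import *
s=monitor.observe();print(s['position'],case(s['position']),s['force'])
i=grab_frame('top');cv2.imwrite('pics/t2.png',i)
cv2.imwrite('pics/c3.png',cv2.resize(i[90:270,150:410],None,fx=3,fy=3,interpolation=cv2.INTER_CUBIC))
```

```text
[0.63094699 0.02875646 0.15609944] [-0.0025312   0.04524145] [-0.6685767  -0.98820135 -0.12673223]
```

View pics/c3.png

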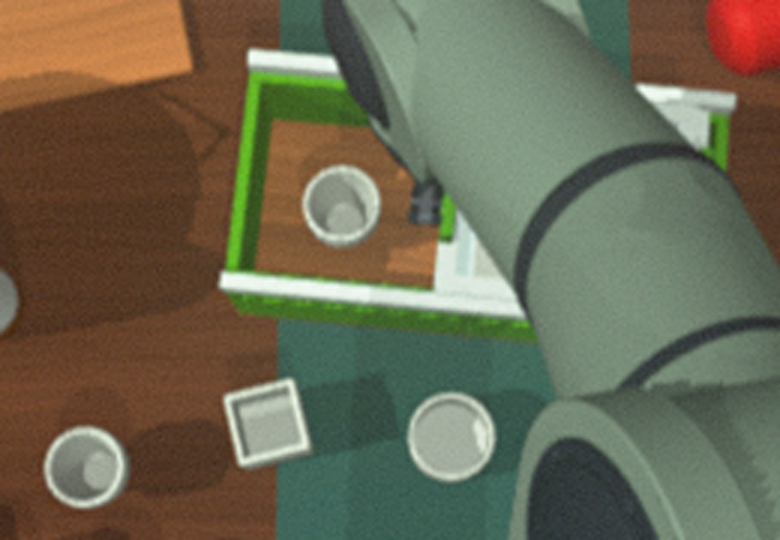

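The left door has slid back and the kept cup stands open at about (341,205) in the crop. I'll push a little further, towards the end stop.

>>> move_arm(
  moves=[
    [0,-4,0,0],
    [-1,-7,0,0],
    [-1,-10,0,0],
    [-1,-10,0,0],
  ],
)

```text
clock: 4.58
position: [0.6301, 0.0202, 0.1563]
tool_rot: [-3.142, 0.0, 1.465]
force: [0.5, 2.3, -0.5]
grip_width: -0.0002
finger_force: 1.1
```

>>> move_arm(
  moves=[
    [1,10,0,0],
    [1,10,50,0],
    [1,10,90,0],
    [1,10,90,0],
    [1,10,90,0],
  ],
  gripper=1,
)

```text
clock: 5.2
position: [0.6308, 0.0305, 0.2458]
tool_rot: [-3.141, 0.0, 1.465]
force: [-0.9, -0.5, 0.7]
grip_width: 0.0853
finger_force: 0.0
```

```bash
cat > g.py <<'E'
from h import *
import sys
s=monitor.observe(); i=grab_frame('wrist');cv2.imwrite(f'pics/{sys.argv[1]}.png',i)
np.save(sys.argv[1]+'.npy',np.r_[s['position'],s['tool_rot']])
print(s['position'],s['tool_rot'])
E
python3 g.py w2
```

```text
[0.63077094 0.03046729 0.24575031] [-3.14094751e+00  4.39188413e-04  1.46492966e+00]
```

View pics/w2.png

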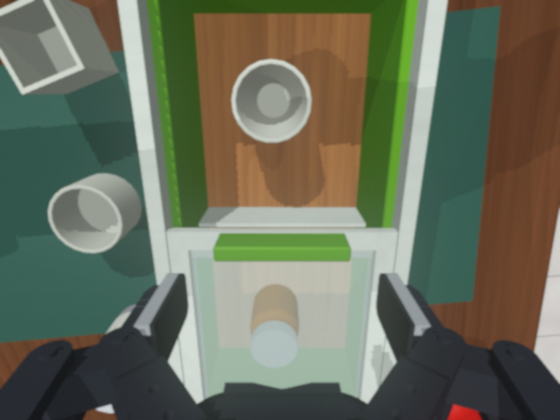

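>>> move_arm(
  moves=[
    [-234,230,0,0],
    [-234,230,0,0],
    [-234,230,0,0],
    [-234,230,0,0],
    [-234,230,0,0],
    [-234,230,0,0],
    [-234,230,0,0],
    [-234,230,0,0],
    [-234,230,0,0],
  ],
)

```text
clock: 6.38
position: [0.3979, 0.2594, 0.246]
tool_rot: [-3.141, 0.0, 1.463]
force: [-0.3, 0.0, -0.7]
grip_width: 0.0856
finger_force: 0.0
```

```bash
python3 g.py w3
```

```text
[0.3978512  0.25935813 0.24599119] [-3.14123023e+00  3.57024153e-04  1.46280234e+00]
```

View pics/w3.png

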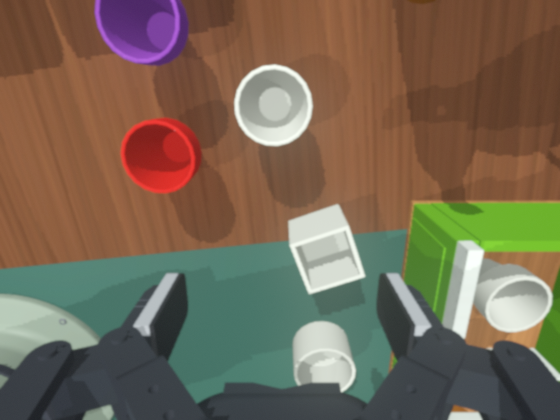

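w2 shows the kept cup's rim around (272,101). w3 shows the twin's rim around (274,105), with the red (161,155) and purple (142,25) look-alikes clear of it. I'll fit both rims.

```bash
cat > rim.py <<'E'
from h import *
def rim(name,u,v,z,r=48):
    w=np.load(name+'.npy');c=cam('wrist',dict(position=w[:3],tool_rot=w[3:]))
    i=cv2.imread(f'pics/{name}.png').astype(int); m=((i.min(2)>125)&(i.max(2)-i.min(2)<40)).astype(np.uint8)
    k=np.zeros_like(m);cv2.circle(k,(u,v),r,1,-1);m*=k
    cn=cv2.convexHull(max(cv2.findContours(m,0,1)[0],key=cv2.contourArea)); e=cv2.fitEllipse(cn)
    # metric: cast hull to plane, fit circle
    P=np.array([ray(c,*q[0],z)[:2] for q in cn]); cc,rad=cv2.minEnclosingCircle((P*1000).astype(np.float32))
    A=np.c_[2*P,np.ones(len(P))];b=(P**2).sum(1);x=np.linalg.lstsq(A,b,rcond=None)[0]
    print(name,'ell',np.round(e[0],1),np.round(e[1],1),'circ',x[:2].round(4),'r',np.sqrt(x[2]+x[:2]@x[:2]).round(4),'mec',np.round(cc,1),round(rad,1),'from tcp',(x[:2]-w[:2]).round(4))
if __name__=='__main__':
    rim('w2',272,101,.078); rim('w3',274,105,.070)
E
python3 rim.py
```

```text
w2 ell [271.  100.3] [80.5 84.1] circ [0.6285 0.1074] r 0.034 mec [628.5 107.6] 34.2 from tcp [-0.0023  0.077 ]
w3 ell [272.9 104.9] [79.3 82.4] circ [0.3967 0.3322] r 0.0345 mec [396.8 332.3] 34.7 from tcp [-0.0011  0.0729]
```

>>> move_arm(
  moves=[
    [-1,50,0,0],
    [-1,73,-30,0],
    [-1,73,-80,0],
    [-1,73,-130,0],
    [-1,73,-170,0],
    [-1,73,-191,0],
    [-1,73,-191,0],
    [-1,73,-191,0],
  ],
)

```text
clock: 7.42
position: [0.3966, 0.3334, 0.0561]
tool_rot: [3.141, -0.001, 1.464]
force: [-0.5, 0.9, 0.6]
grip_width: 0.0853
finger_force: 0.0
```

>>> move_arm(
  moves=[
    [0,0,0,0],
    [0,0,0,0],
    [0,0,0,0],
    [0,0,0,0],
    [0,0,0,0],
    [0,0,0,0],
  ],
  gripper=0,
  newtons=25,
)

```text
clock: 8.18
position: [0.3969, 0.3336, 0.0565]
tool_rot: [3.14, -0.001, 1.464]
force: [0.8, -1.6, 8.7]
grip_width: 0.0662
finger_force: 25.2
```

>>> move_arm(
  moves=[
    [0,0,10,0],
    [0,0,40,0],
    [0,0,90,0],
    [0,0,140,0],
    [0,0,190,0],
    [0,0,190,0],
    [0,0,190,0],
  ],
)

```text
clock: 9.05
position: [0.3959, 0.3328, 0.2451]
tool_rot: [3.142, 0.0, 1.465]
force: [0.6, -0.3, -2.8]
grip_width: 0.0662
finger_force: 29.4
```

```bash
python3 g.py w4
```

```text
[0.39589127 0.33276647 0.24512923] [3.14151221e+00 4.48961117e-04 1.46456463e+00]
```

View pics/w4.png

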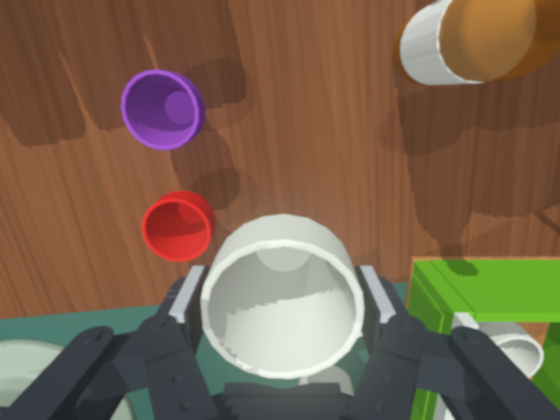

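The cup is held between the pads, its rim ellipse centred near (283,309) with no tilt visible. I'll check its offset from the TCP.

Run:
```python
from h import *
w=np.load('w4.npy');c=cam('wrist',dict(position=w[:3],tool_rot=w[3:]));z=w[2]+.0137
for u,v in((202,306),(365,306),(283,241),(283,378)): print((ray(c,u,v,z)[:2]-w[:2]).round(4))
i=cv2.imread('pics/w4.png').astype(int);g=i.min(2)
print('row306',g[306,196:212].tolist(),g[306,356:372].tolist());print('col283',g[232:250,283].tolist(),g[366:384,283].tolist())
```

```text
[-0.0328  0.0065]
[ 0.0329 -0.0005]
[0.0029 0.0318]
[-0.0041 -0.0344]
row306 [58, 57, 59, 71, 112, 155, 175, 181, 181, 180, 174, 161, 148, 142, 141, 141] [208, 219, 223, 223, 223, 221, 211, 184, 137, 91, 75, 72, 71, 71, 70, 71]
col283 [205, 205, 206, 206, 205, 206, 212, 227, 241, 244, 241, 239, 238, 229, 211, 191, 184, 184] [221, 221, 221, 221, 222, 227, 237, 244, 243, 240, 235, 220, 186, 133, 102, 95, 96, 94]
```

>>> move_arm(
  moves=[
    [30,-29,0,0],
    [70,-67,0,0],
    [115,-110,0,0],
    [160,-154,0,0],
    [200,-192,0,0],
    [225,-216,0,0],
    [232,-224,0,0],
    [232,-224,0,0],
    [232,-224,0,0],
    [232,-224,0,0],
  ],
)

```text
clock: 10.35
position: [0.6275, 0.1103, 0.2454]
tool_rot: [-3.141, -0.0, 1.466]
force: [-0.2, 0.1, -1.2]
grip_width: 0.0659
finger_force: 29.4
```

```bash
python3 -c "
from h import *
for _ in range(1):
  s=monitor.observe();print(s['position'],s['force'],s['grip_width'])"
```

```text
[0.62750742 0.11028841 0.24537469] [-0.19654466  0.11041446 -1.22772226] 0.06593234466159763
```

>>> move_arm(
  moves=[
    [1,-1.5,0,0],
    [1,-1.5,-35,0],
    [1,-1.5,-70,0],
    [1,-1.5,-95,0],
    [1,-1.5,-110,0],
    [1,-1.5,-115,0],
    [1,-1.5,-115,0],
    [1,-1.5,-115,0],
  ],
)

```text
clock: 11.35
position: [0.6295, 0.1079, 0.1312]
tool_rot: [3.14, -0.0, 1.465]
force: [-0.2, 0.3, -2.0]
grip_width: 0.0662
finger_force: 29.3
```

>>> move_arm(
  moves=[
    [0,0,-4,0],
    [0,0,-8,0],
    [0,0,-12,0],
    [0,0,-16,0],
    [0,0,-20,0],
    [0,0,-24,0],
    [0,0,-24,0],
    [0,0,-24,0],
  ],
)

```text
clock: 12.35
position: [0.6291, 0.1078, 0.1064]
tool_rot: [3.142, -0.0, 1.465]
force: [-0.3, -0.4, -1.2]
grip_width: 0.0658
finger_force: 29.3
```

>>> move_arm(
  moves=[
    [0,0.5,-3,0],
    [0,0.5,-6,0],
    [0,0.5,-9,0],
    [0,0.5,-10,0],
    [0,0.5,-11,0],
    [0,0.5,-11,0],
  ],
)

```text
clock: 13.1
position: [0.6291, 0.1083, 0.0953]
tool_rot: [-3.142, -0.0, 1.465]
force: [0.3, 0.5, -1.9]
grip_width: 0.0663
finger_force: 29.3
```

>>> move_arm(
  moves=[
    [0,0,-1,0],
    [0,0,-1.5,0],
    [0,0,-2,0],
    [0,0,-2.5,0],
    [0,0,-2.5,0],
  ],
)

```text
clock: 13.72
position: [0.6291, 0.1083, 0.0929]
tool_rot: [3.142, 0.0, 1.465]
force: [-1.1, -0.5, -0.2]
grip_width: 0.0666
finger_force: 29.5
```

Contact isn't clear yet, so I'll go down a little more.

>>> move_arm(
  moves=[
    [0,0,-0.5,0],
    [0,0,-1,0],
    [0,0,-1,0],
    [0,0,-1,0],
  ],
)

```text
clock: 14.22
position: [0.6291, 0.1084, 0.0926]
tool_rot: [3.141, 0.0, 1.465]
force: [-5.3, -0.4, 14.3]
grip_width: 0.0661
finger_force: 30.3
```

```bash
python3 -c "
from h import *
s=monitor.observe();print(s['position'],s['force'],s['moment'])"
```

```text
[0.62908996 0.10835694 0.09262118] [-5.26559121 -0.41524673 14.26298971] [-0.24996905  1.60727344  0.03910383]
```

>>> move_arm(
  moves=[
    [-0.5,0,0.7,0],
    [-0.5,0,0.7,0],
    [-0.5,0,0.7,0],
  ],
)

```text
clock: 14.6
position: [0.6287, 0.1084, 0.0926]
tool_rot: [3.141, -0.0, 1.465]
force: [-2.4, 0.7, 5.2]
grip_width: 0.0661
finger_force: 29.9
```

>>> move_arm(
  moves=[
    [0,0,0,0],
    [0,0,0,0],
    [0,0,0,0],
    [0,0,0,0],
  ],
  gripper=0.96,
)

```text
clock: 15.1
position: [0.6286, 0.1082, 0.0924]
tool_rot: [-3.141, 0.0, 1.465]
force: [0.4, 0.2, 0.3]
grip_width: 0.0821
finger_force: 0.0
```

>>> move_arm(
  moves=[
    [0,0,8,0],
    [0,0,25,0],
    [0,0,60,0],
    [0,0,110,0],
    [0,0,153,0],
    [0,-40,153,0],
    [2,-76,153,0],
    [2,-76,153,0],
    [2,-76,153,0],
  ],
)

```text
clock: 16.23
position: [0.6306, 0.0329, 0.2464]
tool_rot: [3.141, -0.001, 1.465]
force: [-0.4, 0.7, -0.3]
grip_width: 0.0818
finger_force: 0.0
```

```bash
python3 g.py w5; python3 -c "
from h import *
i=grab_frame('scene');cv2.imwrite('pics/s2.png',i)
a=cv2.imread('pics/w5.png');b=cv2.resize(i[130:330,250:430],None,fx=2.1,fy=2.1,interpolation=2)
h=np.hstack([cv2.resize(a,(400,300)),cv2.resize(b,(390,433))[:300] if 0 else cv2.resize(b,(270,300))]);cv2.imwrite('pics/c5.png',h)"
```

```text
[0.63058744 0.03291058 0.24644957] [ 3.14081709e+00 -6.40048382e-04  1.46508323e+00]
```

View pics/c5.png

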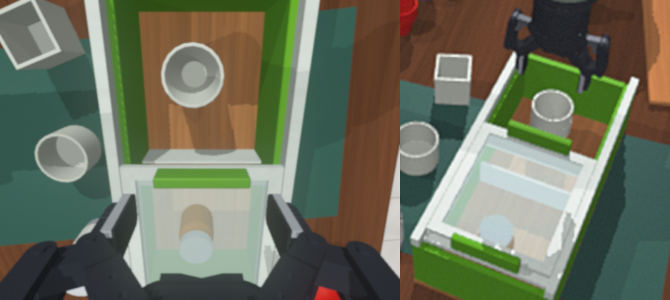

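The twin sits in the kept cup at about (192,75) in the crop, with its rim level. I'll check the rim height from its apparent radius, and measure the lips.

Run:
```python
from rim import *
rim('w5',269,105,.106,56)
w=np.load('w5.npy');c=cam('wrist',dict(position=w[:3],tool_rot=w[3:]))
i=cv2.imread('pics/w5.png').astype(int);g=(i[...,1]-i[...,2]>35)&(i[...,1]-i[...,0]>35)
r=np.where(g[225:275,280])[0]+225;print(r.min(),r.max(),i[r.min():r.max()+1:2,280,1].tolist())
p=ray(c,280,r.max(),.158);print('lip inner edge',p.round(4),case(p).round(4),'tcp',case(w[:2]).round(4))
print('right lip scene px')
ct=cam('scene'); i=cv2.imread('pics/s2.png').astype(int)
# right lip top-face ends, as in first scene view
s0=cv2.imread('pics/scene0.png').astype(int)
for n,im in(('0',s0),('2',i)):
    g=((im[...,1]-im[...,2]>45)&(im[...,1]-im[...,0]>45)).astype(np.uint8); g[:260]=0;g[:,:275]=0;g[318:]=0; m=cv2.moments(g[260:312,285:336]);print(n,m['m10']/m['m00']+285,m['m01']/m['m00']+260,m['m00'])
```

```text
w5 ell [269.1 104.7] [88.3 92. ] circ [0.6277 0.1075] r 0.034 mec [627.7 107.4] 34.2 from tcp [-0.0029  0.0746]
237 262 [146, 145, 145, 146, 147, 148, 164, 176, 165, 162, 161, 160, 158]
lip inner edge [0.6248 0.0009 0.158 ] [-0.0057  0.0169] tcp [-0.0033  0.0493]
right lip scene px
0 308.30065359477123 293.1666666666667 306.0
2 303.38578680203045 299.5837563451777 394.0
```

Rim radius is 34.0 mm when cast at z = 0.106, so the stack is fully nested. Now I'll shut the left door.

>>> move_arm(
  moves=[
    [-5,-40,0,0],
    [-6,-61,0,0],
    [-6,-61,0,0],
    [-6,-61,-45,0],
    [-6,-61,-90,0],
    [-6,-61,-90,0],
    [-6,-61,-90,0],
  ],
  gripper=0,
)

```text
clock: 17.2
position: [0.6254, -0.0277, 0.1572]
tool_rot: [3.14, -0.001, 1.466]
force: [0.8, 0.3, 0.1]
grip_width: -0.0
finger_force: 0.0
```

>>> move_arm(
  moves=[
    [2,20,0,0],
    [4,40,0,0],
    [6,60,0,0],
    [8,80,0,0],
    [11,100,0,0],
    [13,120,0,0],
    [15,140,0,0],
    [17,160,0,0],
    [19,178,0,0],
    [19,180,0,0],
    [19,180,0,0],
    [19,180,0,0],
  ],
)

```text
clock: 18.7
position: [0.6436, 0.1506, 0.1555]
tool_rot: [-3.142, 0.0, 1.464]
force: [0.1, -0.1, 0.5]
grip_width: -0.0002
finger_force: 0.0
```

>>> move_arm(
  moves=[
    [0,3,0,0],
    [1,5,0,0],
    [1,7,0,0],
    [1,7,0,0],
    [1,7,0,0],
  ],
)

```text
clock: 19.32
position: [0.6446, 0.1585, 0.1555]
tool_rot: [3.142, -0.0, 1.465]
force: [-0.0, 0.3, 0.7]
grip_width: -0.0001
finger_force: 0.0
```

>>> move_arm(
  moves=[
    [0,2,0,0],
    [0,4,0,0],
    [0,4,0,0],
    [0,4,0,0],
  ],
)

```text
clock: 19.82
position: [0.6448, 0.1618, 0.1555]
tool_rot: [3.141, 0.001, 1.464]
force: [0.2, -5.5, 0.5]
grip_width: -0.0002
finger_force: 2.4
```

>>> move_arm(
  moves=[
    [0,1,0,0],
    [0,3,0,0],
    [0,3,0,0],
    [0,3,0,0],
  ],
)

```text
clock: 20.32
position: [0.6448, 0.162, 0.1554]
tool_rot: [-3.141, 0.004, 1.463]
force: [-2.1, -17.0, 6.2]
grip_width: 0.0002
finger_force: 8.8
```

The left door is hard shut: 17 N and no travel. Now I'll make sure the right door is shut too.

>>> move_arm(
  moves=[
    [-1,-12,0,0],
    [-1,-12,40,0],
    [-10,-60,50,0],
    [-16,-120,50,0],
    [-22,-180,50,0],
    [-28,-240,50,0],
    [-33,-300,50,0],
    [-33,-314,40,0],
    [-33,-314,0,0],
    [-33,-314,-10,0],
    [-33,-314,-10,0],
    [-33,-314,-10,0],
  ],
)

```text
clock: 21.82
position: [0.6123, -0.1482, 0.1467]
tool_rot: [3.14, -0.0, 1.465]
force: [0.5, -0.1, 0.4]
grip_width: -0.0001
finger_force: 0.0
```

>>> move_arm(
  moves=[
    [-1,-6,0,0],
    [-1,-12,0,0],
    [-2,-18,0,0],
    [-3,-25,0,0],
    [-3,-30,0,0],
    [-3,-30,0,0],
    [-3,-30,0,0],
  ],
)

```text
clock: 22.7
position: [0.6086, -0.1785, 0.1455]
tool_rot: [-3.142, -0.0, 1.465]
force: [-0.1, -0.4, -0.3]
grip_width: -0.0001
finger_force: 0.0
```

>>> move_arm(
  moves=[
    [0,-3,0,0],
    [-1,-6,0,0],
    [-1,-8,0,0],
    [-1,-8,0,0],
    [-1,-8,0,0],
  ],
)

```text
clock: 23.32
position: [0.6076, -0.1867, 0.1455]
tool_rot: [-3.142, -0.0, 1.465]
force: [-0.0, 0.0, 0.1]
grip_width: 0.0001
finger_force: 0.0
```

>>> move_arm(
  moves=[
    [0,-2,0,0],
    [0,-4,0,0],
    [0,-4,0,0],
    [0,-4,0,0],
  ],
)

```text
clock: 23.82
position: [0.6076, -0.1904, 0.1455]
tool_rot: [-3.141, -0.0, 1.465]
force: [-1.4, 3.4, 0.6]
grip_width: -0.0003
finger_force: 1.9
```

>>> move_arm(
  moves=[
    [0,-1,0,0],
    [0,-2,0,0],
    [0,-2,0,0],
    [0,-2,0,0],
  ],
)

```text
clock: 24.32
position: [0.6076, -0.1906, 0.1454]
tool_rot: [-3.141, -0.002, 1.466]
force: [-1.8, 12.3, 1.6]
grip_width: -0.0001
finger_force: 6.3
```

>>> move_arm(
  moves=[
    [0,12,0,0],
    [0,12,40,0],
    [0,12,95,0],
    [-60,-40,100,0],
    [-110,-90,100,0],
    [-150,-140,100,0],
    [-180,-190,100,0],
    [-200,-240,100,0],
    [-220,-300,100,0],
    [-220,-300,100,0],
  ],
)

```text
clock: 25.58
position: [0.3847, -0.4966, 0.2451]
tool_rot: [-3.14, 0.002, 1.459]
force: [0.5, 1.0, 0.3]
grip_width: 0.0
finger_force: 0.0
```

Run:
```python
from h import *
i=grab_frame('top');cv2.imwrite('pics/t3.png',i)
cv2.imwrite('pics/c6.png',cv2.resize(i[95:300,130:400],None,fx=2.9,fy=2.9,interpolation=cv2.INTER_CUBIC))
```

```text
(no output)
```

View pics/c6.png

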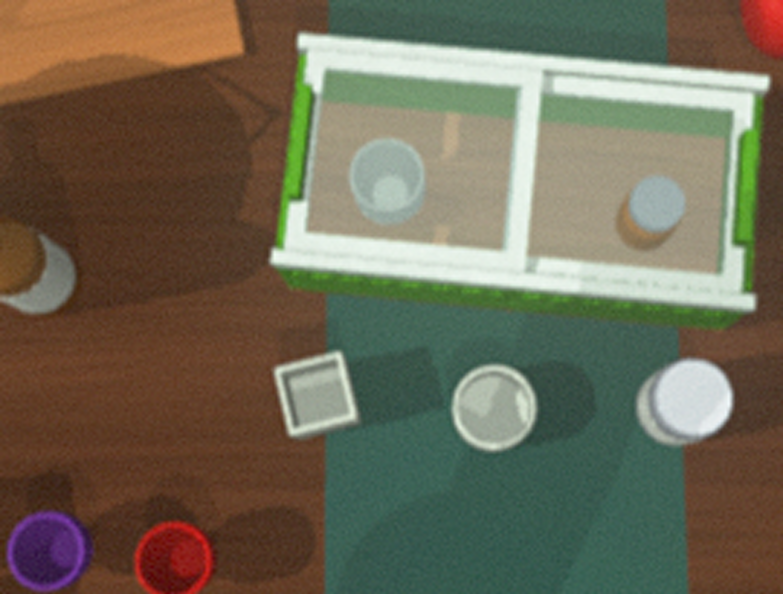

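Both doors are fully shut: the left lip (300,140) and the right lip (748,185) lie against the end walls. The stack stands under the glass at (388,180), and the other dishes haven't moved.

```bash
python3 -c "
from workcell import bot
print(bot.job_done())"
```

```text
the job is handed in; nothing more can be done
None
```

The twin cup is nested fully down in the kept cup, both glass doors are shut, the other dishes are where they stood, and the job was handed in at about 26 s of the 58 s allowed; no verdict came back.

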